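Seat a monocular in the V of a lens bench and hold it down for the reading

ROBOT

A 7-joint arm with a two-finger parallel gripper is mounted at the origin on a cart in front of the work surface, level with it; the furniture and walls round the work are solid. World frame = base frame: x ahead of the robot, y to its left, z up, the work surface at z = 0. Lengths are in m, angles in rad, forces in N, time in s.
With the tool pointing down it reaches from about 0.425 to 0.95 m from the base axis. Payload 4.7 kg.
Tool frame: the origin (TCP) lies between the finger pads; the fingertips stand 25 mm ahead of it and the grasp point (between the pads) lies 6 mm ahead of it; x points along the fingers, z is the direction in which the jaws open and shut, and the axes are right-handed (so a half turn about x gives the same grasp; the last joint's range is limited). The gripper opens to 85 mm and grips with 20 to 120 N. Pads are 22 mm wide; open, the fingers measure 114 mm over their backs; the gripper's body (76 mm by 85 mm) begins 54 mm behind the grasp point. The pads swing forward as they close: fully open they stand 13 mm farther back than shut.
Start: joints at [1.079, 0.469, -0.049, 1.532, 0.024, 1.141, -0.082], TCP at [0.301, -0.604, 0.256] pointing down, gripper open.
Joint ranges: [-2.59, 2.59], [-0.33, 1.99], [-1.39, 1.29], [0.1, 2.45], [-1.04, 4.18], [0.21, 1.99], [-2.66, 2.66]. Speed limits (rad/s): [2.57, 2.57, 3.14, 3.14, 3.14, 3.14, 3.14].

INTERFACE

Orientations are given as a 3x3 rotation matrix whose columns are the frame's x, y, z axes.
In Python, from rig import * gives the robot as it stands. Calls block until the motion is done:
- movep(position, orientation): joint-space move of the TCP to a pose.
- move_l(position, attitude=None, feed=0.15, until_force=None): straight line of the TCP; attitude=None keeps the orientation; feed is the mean speed in m/s. With until_force (N) it stops when the force on the tool has changed by that much, and returns True; else False.
- move_joints(angles): joint-space move.
- command_gripper(opening, newtons=None): finger opening in m; newtons is the grip in N (None keeps the last); returns when the fingers have stopped.
- sleep(seconds).
- inverse_kinematics(position, orientation): joint angles nearest the present ones, or None.
- sense(): the state.
- camera(name): name is "scene" or "side" or "wrist"; returns (picture, depth): 480x640x3 uint8, red, green, blue; 480x640 float32, m along the optical axis (not along the pixel's ray), 0 where there is no reading.
- camera_params(name): a dict with "K" (3x3 intrinsics, pixels), "position" and "rotation" of the camera in the world; the wrist camera has in their place "tool_from_camera" (4x4, takes a point from camera to tool coordinates, whose origin is the TCP and whose axes are the tool frame's). Camera axes: x right, y down, z forward; pixel columns grow to the right and rows downward; lengths in m; the calibration is good to about 2 mm. A picture is of the moment at which its call begins: read the wrist's pose just before it. camera_params takes no time and is no camera call.
A pose or a line that the arm cannot do raises Unreachable and nothing moves.
- finish_job(): hands the job in, once; it reports no verdict.
The state is a dict: "time_s": time; "joint_pos": joint angles; "qd": joint speeds; "joint_efforts": joint torques, N m; "position": TCP position; "tcp_rot": TCP orientation; "wrist_force": force on the tool from outside, world axes, zero at the start; "ft_torque": the same for the moment, N m; "finger_gap": finger opening in m.
Only numpy, scipy, OpenCV 4.12 (cv2) and the standard library are available. Lean on these libraries where they do the work, as an engineer would, in place of code of your own. Each camera call takes 0.05 s, during which the arm holds its last target.

TASK

Turn the viewer's focus knob until its white pointer stands on the red index mark, which draws the viewer's nose back out of the way. Then lay the monocular in the two V saddles, brass eyepiece end towards the viewer and its rubber collars outside the saddles, without bumping the viewer's nose or disturbing the spray bottle, loupe or screwdriver. Finish while still holding it pressed straight down with about 10 N, so that both faces of the V share the load (3 to 25 N each): do not let go, the reading is taken while you hold it.

Things in the scene. Friction and masses are not known exactly. Their poses are not given: they have to be found in the camera images.
- lens_bench: lens-checking bench, fixed: grey base plate 104 mm in x, y -110 to +176 mm, top 13 mm up; black light source at y -106 to -82 (67 mm high), two V saddles, white viewer housing (64 x 66 mm, centred at y +127, top 76 mm up) with knob on top and eyepiece to y +188. Origin on the table below the middle between the saddles; z up; y along the optical axis to the viewer; turned up to 0.2 rad either way
- v_center (a point): point on the optical axis midway between the V saddles, 50 mm above the table: the monocular's middle lies here when seated. Saddles at y -40 and +40 mm of the bench, each 12 mm thick (feet 16 mm), 52 mm wide in x, 90 degree V, cheeks 44.5 mm high; the 64 mm between their feet is open down to the base plate
- v_pad_front: the black polymer facings (45 degree slope) of both saddles on the bench's -x side: the front contact line of the V. Same frame as lens_bench
- v_pad_rear: the black polymer facings (45 degree slope) of both saddles on the bench's +x side: the rear contact line of the V. Same frame as lens_bench
- focus_knob (a joint): knurled round dark knob, upright axis, on top of the viewer, 35 mm diameter, 28 mm high above its 48 mm skirt. Rad, grows counter-clockwise seen from above, 0 with the white pointer on the red mark, range -0.4 to 1.6; starts at 0.8 to 1.4, so turn it clockwise; stays where left (0.04 N m friction). It moves the viewer's nose 14 mm per rad, towards the V for growing angle
- knob_grip (a point): on the knob's axis, 100 mm above the table; the knob's top is at 109.4 mm, the top of its skirt at 81.4 mm and the dial below it at 78.4 mm
- pointer_tip (a point): outer end of the white pointer line on the knob's skirt, 24 mm from the knob axis
- index_mark (a point): red index mark on the dial, 28 mm from the knob axis on the bench's -x side (the black scale lines are 15 degrees apart)
- focus_tube: the viewer's nose, a 27 mm thick steel tube with black rim on the optical axis; origin at the centre of its front face, 74 mm from v_center when the knob is at 0
- monocular: black monocular, loose, lying right of the bench: 30 mm cylinder 126 mm long, 105 to 195 g, blue band in the middle, hexagonal rubber collars 34 mm across flats at both ends (53 to 63 mm from the middle). Origin on the axis at mid-length, 17 mm above the table; y axis along the barrel to the brass eyepiece end, world +x within 0.5 rad. Keep the wrist clear of the lamp arm behind it to the right
- eyepiece_end (a point): centre of the brass eyepiece end of the monocular, 63 mm from its middle
- cleaner_bottle: white spray bottle with blue cap, 38 mm diameter, 125 mm high, loose, behind the viewer; origin under its centre; leave it alone
- loupe: black loupe, 38 mm diameter, 31 mm high, loose, origin under its centre; leave it alone
- red_screwdriver: small red screwdriver, 146 mm long and 14 mm thick, lying along y near the table's front edge, loose; leave it alone

How it is judged:
On the way, in this order (a step that is already met when the one before it is completed fails the run):
1. the knob's pointer stands on the red index mark (within 0.1 rad), the monocular still on the table (value of joint focus_knob between -0.1 and 0.1 rad and height (world z) of monocular below 0.03 m), for 0.2 s.
2. the monocular is picked up (height (world z) of monocular above 0.06 m and contact force between the fingers and monocular above 1 N), for 0.2 s.
At the end, for the whole second after the job is handed in: Pointer within 0.1 rad of the red mark; monocular seated in both saddles (middle within 6.8 mm of v_center, height -2.5 to +1.5 mm, axis within 0.03 rad, eyepiece towards the viewer), held pressed by the robot so that each V face carries 3 to 25 N, at rest (value of joint focus_knob between -0.1 and 0.1 rad and distance between monocular and v_center below 0.0068 m and z of monocular in the frame of v_center between -0.0025 and 0.0015 m and angle between the y axis of monocular and the y axis of lens_bench, either way round below 0.03 rad and y of eyepiece_end in the frame of lens_bench above 0.05 m and contact force between monocular and v_pad_front between 3 and 25 N and contact force between monocular and v_pad_rear between 3 and 25 N and contact force between the fingers and monocular above 3 N and linear speed of monocular below 0.01 m/s); the arm keeps its last pose, push and grip.
It fails at once if the monocular bumps the viewer's nose (over 3 N) (contact force between monocular and focus_tube above 3 N).
It fails at once if the bottle is pushed or knocked over (distance of cleaner_bottle from where it was at the start of the episode above 0.02 m or angle between cleaner_bottle's own z axis and vertical above 0.4 rad).
It fails at once if the loupe is moved more than 20 mm (distance of loupe from where it was at the start of the episode above 0.02 m).
It fails at once if the screwdriver is moved more than 20 mm (distance of red_screwdriver from where it was at the start of the episode above 0.02 m).
It also fails if it takes over 61 s, if anything falls off the work surface, if the arm or the gripper's body presses on something with over 40 N, if the wrist force passes 120 N, or if a joint passes its speed limit or range.

## Working session

There is one attempt and no reset: what is moved stays moved. The work goes in short steps, each a Python script; the robot and the scene stay as the last script left them, time stands still between calls to the robot, and variables do not carry over. Pictures are saved under pics/ and viewed, and the job is handed in when it is done.

```bash
ls; mkdir -p pics; python3 - <<'E'
from rig import *
import cv2,numpy as np
s=sense();print(s)
for n in ["scene","side","wrist"]:
    im,d=camera(n);cv2.imwrite(f"pics/{n}0.png",im[:,:,::-1]);np.savez(f"pics/{n}0.npz",im=im,d=d)
    print(n,camera_params(n))
E
```

```text
pics
{'time_s': 0.0, 'joint_pos': array([ 1.07907784,  0.46945502, -0.04862169,  1.5337165 ,  0.02408026,
        1.14098601, -0.08230266]), 'qd': array([-0.00114392, -0.00146276,  0.00081549, -0.00082398,  0.00062004,
        0.00021421,  0.00012605]), 'joint_efforts': array([ 1.09857699e-04, -5.10310829e+01, -4.63093864e-02, -2.37712008e+01,
        1.06566382e-02,  7.55341753e-03, -9.91532232e-06]), 'position': array([ 0.30115501, -0.60348663,  0.25524274]), 'tcp_rot': array([[-9.22522074e-04,  8.94777526e-01,  4.46511286e-01],
       [ 1.75212889e-03,  4.46512237e-01, -8.94775811e-01],
       [-9.99998039e-01, -4.31051131e-05, -1.97968295e-03]]), 'wrist_force': array([-0.52839738, -0.91012258, -0.07501108]), 'ft_torque': array([-0.05019886, -0.01694394, -0.02823083]), 'finger_gap': 0.08504560242544457}
scene {'K': array([[446.27528324,   0.        , 313.63139777],
       [  0.        , 446.27528324, 242.63333036],
       [  0.        ,   0.        ,   1.        ]]), 'position': array([0.12249672, 0.28064601, 0.75494058]), 'rotation': array([[-0.62292967, -0.61006108,  0.48967755]
[... 312 characters left out ...]
0.46743411]), 'rotation': array([[ 0.99820696,  0.03152381, -0.05088327],
       [ 0.05949601, -0.42932021,  0.90119054],
       [ 0.00656374, -0.90260202, -0.43042596]])}
wrist {'K': array([[342.79520579,   0.        , 319.16514241],
       [  0.        , 342.79520579, 237.83967075],
       [  0.        ,   0.        ,   1.        ]]), 'tool_from_camera': array([[-3.22783351e-04, -3.00091007e-01,  9.53910522e-01,
        -1.19511661e-01],
       [ 3.65485449e-04, -9.53910543e-01, -3.00090890e-01,
         7.69338670e-02],
       [ 9.99999881e-01,  2.51776073e-04,  4.17585338e-04,
        -9.04456059e-04],
       [ 0.00000000e+00,  0.00000000e+00,  0.00000000e+00,
         1.00000000e+00]])}
```

View pics/scene0.png

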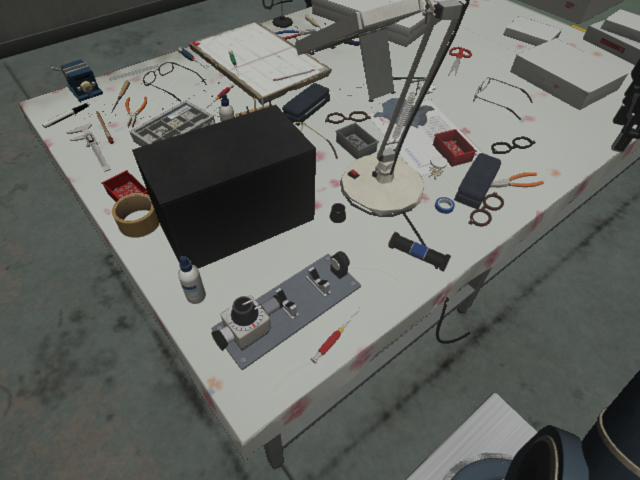

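View pics/side0.png

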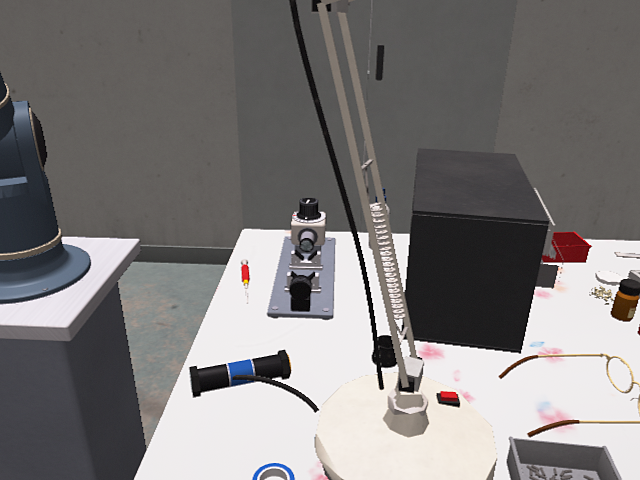

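View pics/wrist0.png

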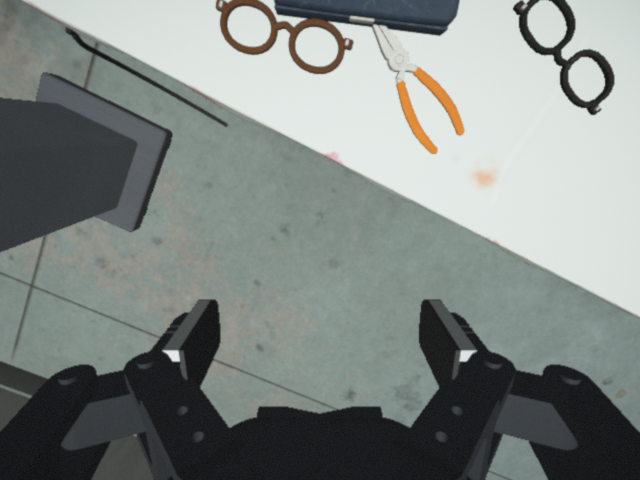

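```bash
cat > h.py <<'E'
import numpy as np,cv2
def crop(f,out,x0,y0,w,h,k):
    im=cv2.imread(f)[y0:y0+h,x0:x0+w]
    cv2.imwrite(out,cv2.resize(im,None,fx=k,fy=k,interpolation=cv2.INTER_CUBIC))
def deproj(P,d,u,v,r=0):
    K=P["K"];z=d[v,u]
    c=np.array([(u-K[0,2])/K[0,0]*z,(v-K[1,2])/K[1,1]*z,z])
    return P["rotation"]@c+P["position"]
def ray_z(K,R,p,u,v,zw):
    c=R@np.array([(u-K[0,2])/K[0,0],(v-K[1,2])/K[1,1],1.])
    return p+c*(zw-p[2])/c[2]
def proj(K,R,p,X):
    c=(np.atleast_2d(X)-p)@R
    return c[:,:2]/c[:,2:]*[K[0,0],K[1,1]]+[K[0,2],K[1,2]]
def wristcam(s,P):
    T=P["tool_from_camera"];R=s["tcp_rot"]
    return P["K"],R@T[:3,:3],s["position"]+R@T[:3,3]
E
python3 - <<'E'
from h import *
crop("pics/scene0.png","pics/sc_a.png",200,230,200,150,4)
crop("pics/side0.png","pics/si_a.png",180,180,200,150,4)
crop("pics/side0.png","pics/si_b.png",180,330,160,80,5)
crop("pics/scene0.png","pics/sc_b.png",320,190,150,100,5)
E
```

```text
(no output)
```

View pics/sc_a.png

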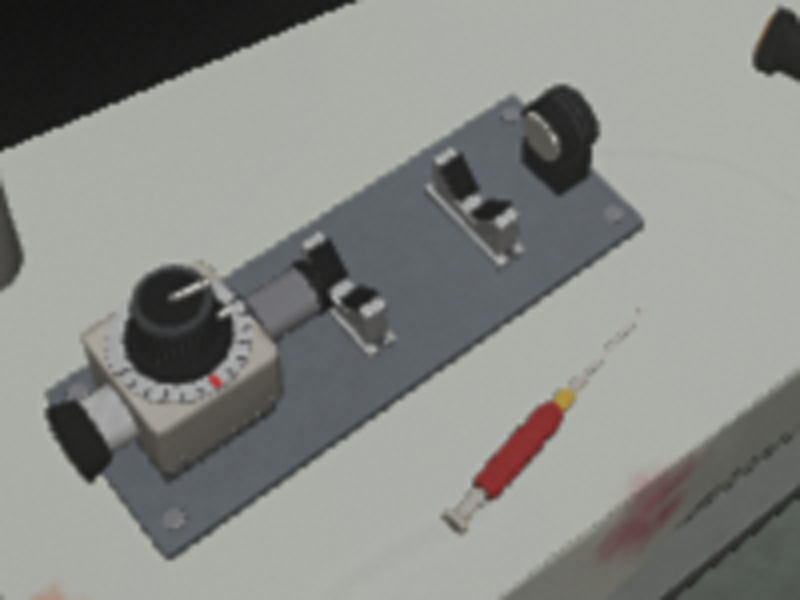

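View pics/sc_b.png

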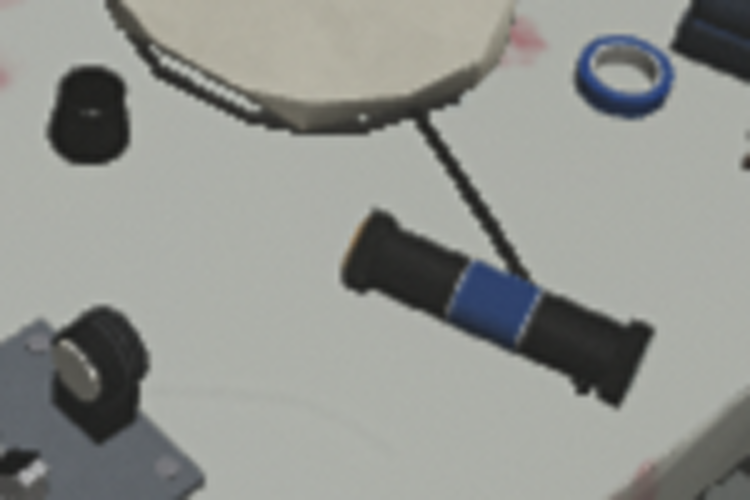

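View pics/si_b.png

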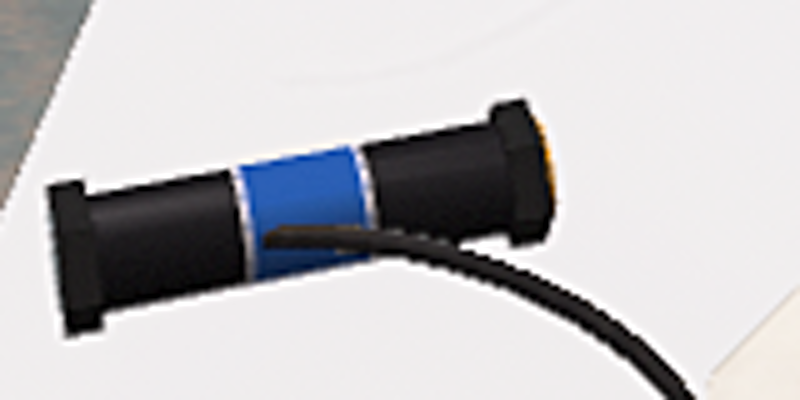

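View pics/si_a.png

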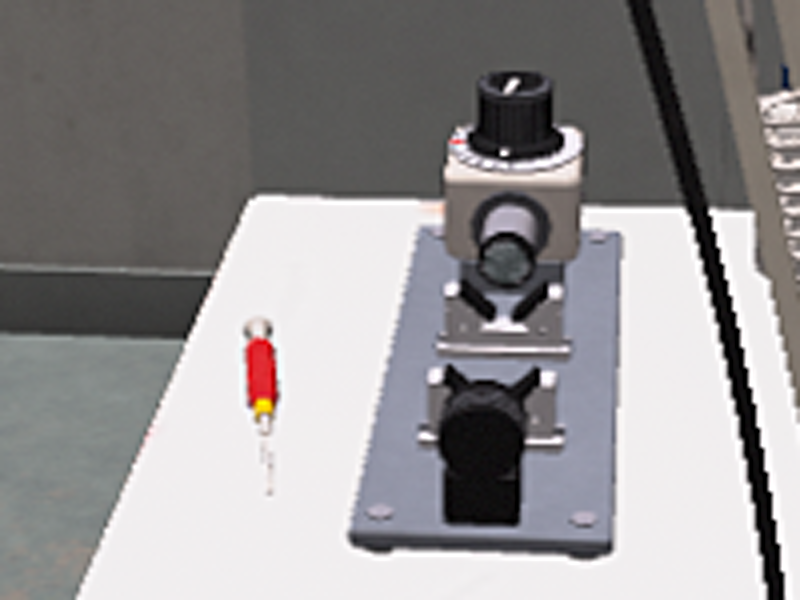

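```bash
cat > a.py <<'E'
from rig import *
from h import *
P=camera_params("scene");K,R,p=P["K"],P["rotation"],P["position"]
d=np.load("pics/scene0.npz")["d"]
f=lambda u,v,k,x0,y0:(u/k+x0,v/k+y0)
for n,u,v in [("-x+y",168,550),("-x-y",642,220),("+x-y",513,97),("+x+y",48,395)]:
    print(n,ray_z(K,R,p,*f(u,v,4,200,230),.013))
print("knobtop",ray_z(K,R,p,*f(172,290,4,200,230),.1094))
print("red",ray_z(K,R,p,*f(216,382,4,200,230),.0784))
g=lambda u,v:f(u,v,5,320,190)
for n,u,v,z in [("brass top",376,212,.034),("far top",648,330,.034)]: print(n,ray_z(K,R,p,*g(u,v),z))
# depth: band points, knob
for n,(u,v) in dict(bandtop=g(500,285),brassend=g(380,230),farend=g(630,345),cable=g(470,190),loupe=g(90,80)).items():
    print(n,deproj(P,d,int(u),int(v)))
P2=camera_params("side");d2=np.load("pics/side0.npz")["d"]
h=lambda u,v:(int(u/5+180),int(v/5+330))
for n,(u,v) in dict(bandtop=h(300,170),c1=h(280,238),c2=h(400,240),c3=h(550,290),c4=h(640,350)).items(): print(n,deproj(P2,d2,u,v))
K,R,p=P2["K"],P2["rotation"],P2["position"]
f=lambda u,v:(u/4+180,v/4+180)
for n,u,v,z in [("-x-y",350,535,.013),("+x-y",612,542,.013),("-x+y",418,228,.013),("+x+y",622,235,.013)]: print(n,ray_z(K,R,p,*f(u,v),z))
E
python3 a.py
```

```text
-x+y [0.44903095 0.16434918 0.013     ]
-x-y [ 0.45004988 -0.1164792   0.013     ]
+x-y [ 0.54983238 -0.1153664   0.013     ]
+x+y [0.54708691 0.16691529 0.013     ]
knobtop [0.50297315 0.11556943 0.1094    ]
red [0.47125682 0.1177569  0.0784    ]
brass top [ 0.49547977 -0.25575464  0.034     ]
far top [ 0.38111659 -0.2988056   0.034     ]
bandtop [ 0.43646123 -0.27062564  0.0306697 ]
brassend [ 0.48781671 -0.25070975  0.03284464]
farend [ 0.38052882 -0.28693823  0.03395835]
cable [ 0.47991945 -0.29787255  0.03302845]
loupe [ 0.64051076 -0.21948511  0.01951404]
bandtop [ 0.43908535 -0.27449714  0.03372989]
c1 [ 0.43672815 -0.29147402  0.02668285]
c2 [ 0.46800163 -0.29684572  0.03128962]
c3 [ 0.50659664 -0.31039196  0.02934932]
c4 [ 0.52931389 -0.32251327  0.02276468]
-x-y [ 0.45380059 -0.12431767  0.013     ]
+x-y [ 0.55502461 -0.12217593  0.013     ]
-x+y [0.45061083 0.15897326 0.013     ]
+x+y [0.55383086 0.15818029 0.013     ]
```

```bash
cat >> h.py <<'E'
def down(phi):
    "tool x down, tool y at world angle phi"
    y=np.array([np.cos(phi),np.sin(phi),0]);x=np.array([0,0,-1.]);z=np.cross(x,y)
    return np.column_stack([x,y,z])
E
python3 - <<'E'
from rig import *
from h import *
for pos,ph in [((.437,-.275,.25),.36),((.437,-.275,.028),.36),((.437,-.275,.028),.36-np.pi),((.5,-.01,.06),np.pi/2),((.5,-.01,.06),-np.pi/2)]+[((.5,.1155,.11),a) for a in np.arange(-3,3.1,.5)]:
    q=inverse_kinematics(pos,down(ph));print(pos,round(ph,2),None if q is None else np.round(q,2))
P=camera_params("scene");d=np.load("pics/scene0.npz")["d"]
for u,v in [(186,262),(192,285),(196,298)]: print("bottle",deproj(P,d,u,v))
for u,v in [(345,250),(330,215),(425,245)]: print(deproj(P,d,u,v))
E
```

```text
(0.437, -0.275, 0.25) 0.36 [ 0.63  0.22 -0.17  1.91  0.04  1.01 -0.78]
(0.437, -0.275, 0.028) 0.36 [ 0.57  0.54 -0.12  2.08  0.12  0.53 -0.84]
(0.437, -0.275, 0.028) -2.78 [ 0.98  0.63 -0.65  2.06  0.63  0.65  1.84]
(0.5, -0.01, 0.06) 1.57 [ 0.33  0.51 -0.5   2.09  0.4   0.63 -0.44]
(0.5, -0.01, 0.06) -1.57 [-0.85  0.77  1.11  2.15 -0.96  0.86 -2.28]
(0.5, 0.1155, 0.11) -3.0 [ 0.38  0.56 -0.9   2.02  0.59  0.85  0.86]
(0.5, 0.1155, 0.11) -2.5 [ 0.55  0.72 -1.18  2.01  0.81  0.99  1.17]
(0.5, 0.1155, 0.11) -2.0 [ 0.55  0.72 -1.18  2.01  0.81  0.99  1.67]
(0.5, 0.1155, 0.11) -1.5 [ 0.55  0.72 -1.18  2.01  0.81  0.99  2.17]
(0.5, 0.1155, 0.11) -1.0 [-1.11  0.66  1.11  2.09 -0.78  0.89 -2.11]
(0.5, 0.1155, 0.11) -0.5 [-0.02  0.42 -0.36  2.04  0.22  0.72 -2.59]
(0.5, 0.1155, 0.11) 0.0 [ 0.09  0.44 -0.5   2.03  0.31  0.74 -2.17]
(0.5, 0.1155, 0.11) 0.5 [ 0.16  0.46 -0.59  2.03  0.37  0.76 -1.72]
(0.5, 0.1155, 0.11) 1.0 [ 0.2   0.48 -0.65  2.02  0.41  0.77 -1.26]
(0.5, 0.1155, 0.11) 1.5 [ 0.23  0.49 -0.68  2.02  0.43  0.78 -0.78]
(0.5, 0.1155, 0.11) 2.0 [ 0.27  0.5  -0.74  2.02  0.47  0.79 -0.32]
(0.5, 0.1155, 0.11) 2.5 [ 0.31  0.52 -0.79  2.02  0.51  0.81  0.15]
(0.5, 0.1155, 0.11) 3.0 [ 0.34  0.54 -0.84  2.02  0.54  0.82  0.62]
bottle [0.6312934  0.15159758 0.11738338]
bottle [0.61866404 0.15786443 0.06519203]
bottle [0.61788748 0.15888026 0.02270164]
[ 0.54180889 -0.15616418  0.00402635]
[ 0.63601129 -0.19230225  0.01088854]
[ 0.43511481 -0.28557587  0.02740025]
```

```bash
python3 - <<'E'
from rig import *
from h import *
def snap(n):
    s=sense();im,d=camera("wrist");cv2.imwrite(f"pics/{n}.png",im[:,:,::-1]);np.savez(f"pics/{n}.npz",im=im,d=d,pos=s["position"],rot=s["tcp_rot"]);print(n,s["time_s"],s["position"])
movep((.41,-.28,.25),down(.36));snap("w1")
movep((.50,.10,.25),down(1.57));snap("w2")
E
```

```text
w1 1.4417 [ 0.40988094 -0.28136834  0.25015694]
w2 2.9417 [0.5003342  0.09799756 0.24973438]
```

View pics/w1.png

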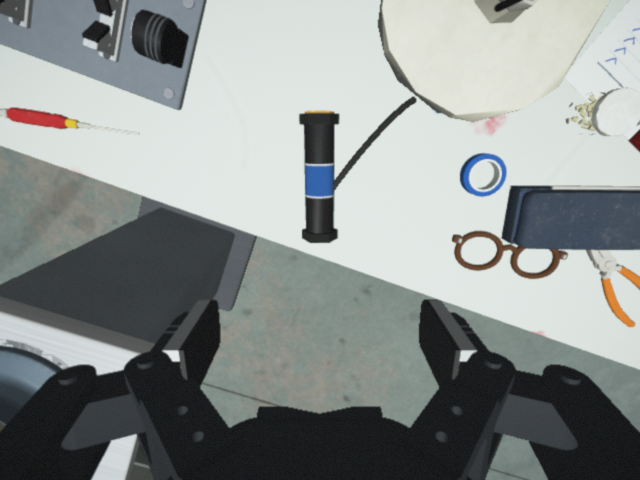

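View pics/w2.png

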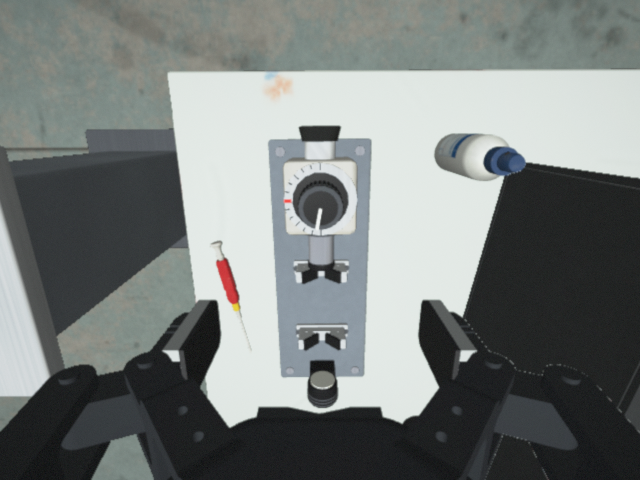

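```bash
python3 - <<'E'
from h import *
crop("pics/w1.png","pics/w1a.png",270,90,160,160,5)
im=cv2.imread("pics/w1a.png");cv2.imwrite("pics/w1a.png",cv2.resize(im,(600,600)))
crop("pics/w2.png","pics/w2a.png",255,110,130,150,4)
crop("pics/w2.png","pics/w2b.png",255,230,130,190,3)
E
```

```text
(no output)
```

View pics/w1a.png

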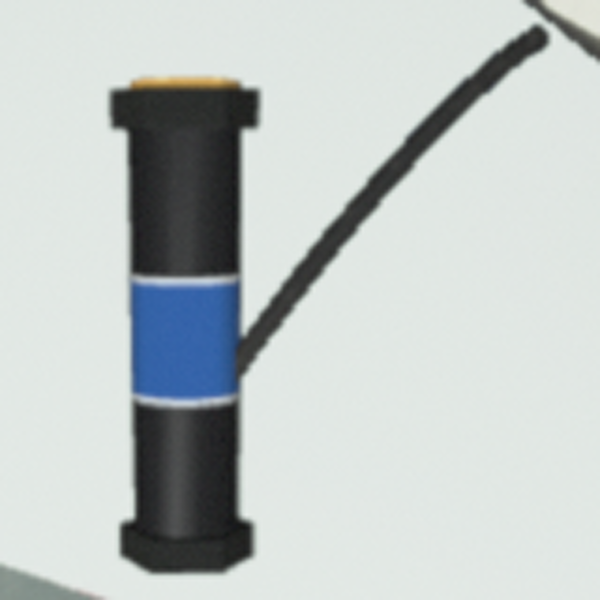

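View pics/w2a.png

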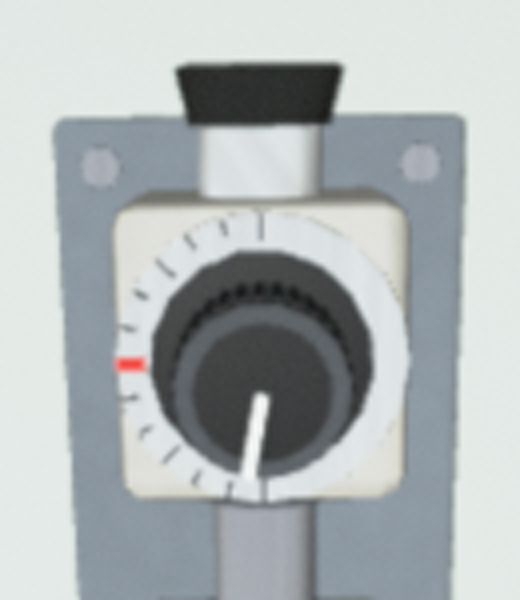

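View pics/w2b.png

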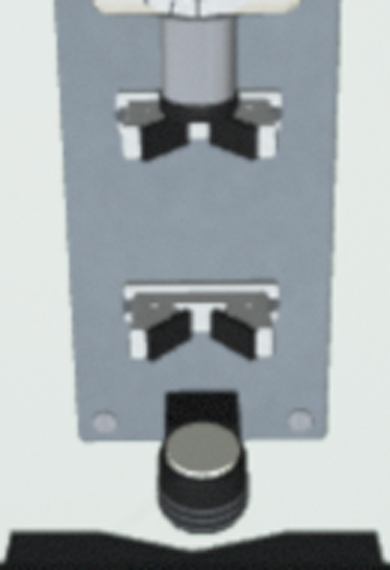

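```bash
cat > b.py <<'E'
from rig import *
from h import *
P=camera_params("wrist")
def load(n):
    z=np.load(f"pics/{n}.npz");return z["d"],*wristcam(dict(position=z["pos"],tcp_rot=z["rot"]),P)
d,K,R,p=load("w1")
dp=lambda u,v:np.round(deproj(dict(K=K,rotation=R,position=p),d,int(round(u)),int(round(v))),4)
f=lambda u,v:(270+u/3.75,90+v/3.75)
for u,v in [(245,362),(280,305),(330,240),(380,180),(440,120),(500,65),(540,38)]: print("cab",dp(*f(u,v)))
for n,u,v in [("brassL",112,90),("brassR",258,90),("farL",122,540),("farR",250,540),("bandUL",132,278),("bandUR",238,278),("bandLL",135,400),("bandLR",238,402)]:
    print(n,ray_z(K,R,p,*f(u,v),.017))
print("bandmid",dp(*f(186,340)),"tops",dp(*f(186,110)),dp(*f(188,535)))
d,K,R,p=load("w2")
g=lambda u,v:(255+u/4,110+v/4)
h=lambda u,v:(255+u/3,230+v/3)
for n,(u,v),z in [("TL",g(54,120),.013),("TR",g(466,118),.013),("BL",h(80,440),.013),("BR",h(328,440),.013),("knobtop",g(262,390),.1094),("ptrtip",g(249,476),.1094),("red",g(131,364),.0784),("scale+y",g(261,222),.0784),("scale-y",g(265,492),.0784)]:
    print(n,ray_z(K,R,p,u,v,z))
print("saddle tops z.0445")
for u,v in [(127,153),(267,153),(140,352),(262,352)]: print(ray_z(K,R,p,*h(u,v),.0445))
E
python3 b.py
```

```text
cab [ 0.4373 -0.288   0.0287]
cab [ 0.4557 -0.2911  0.0316]
cab [ 0.475  -0.2966  0.0331]
cab [ 0.4929 -0.3026  0.0322]
cab [ 0.5115 -0.3112  0.0306]
cab [ 0.5293 -0.3206  0.0266]
cab [ 0.5396 -0.3291  0.0198]
brassL [ 0.48979737 -0.23153911  0.017     ]
brassR [ 0.50302807 -0.26684715  0.017     ]
farL [ 0.37639434 -0.27489594  0.017     ]
farR [ 0.38925457 -0.30925629  0.017     ]
bandUL [ 0.44676292 -0.25255503  0.017     ]
bandUR [ 0.45677897 -0.27929686  0.017     ]
bandLL [ 0.41582245 -0.26460145  0.017     ]
bandLR [ 0.42531029 -0.29153899  0.017     ]
bandmid [ 0.4385 -0.2716  0.0348] tops [ 0.4918 -0.2515  0.0361] [ 0.3887 -0.2903  0.0338]
TL [0.44974648 0.16592911 0.013     ]
TR [0.55267424 0.16599452 0.013     ]
BL [ 0.45237552 -0.11861041  0.013     ]
BR [ 0.55568487 -0.11901959  0.013     ]
knobtop [0.50123581 0.11823872 0.1094    ]
ptrtip [0.49862426 0.10095678 0.1094    ]
red [0.47316758 0.11719149 0.0784    ]
scale+y [0.50122223 0.14710887 0.0784    ]
scale-y [0.50192674 0.08832878 0.0784    ]
saddle tops z.0445
[0.4772417  0.02638487 0.0445    ]
[0.52551828 0.02619205 0.0445    ]
[ 0.48016953 -0.0536834   0.0445    ]
[ 0.52510214 -0.05386185  0.0445    ]
```

```bash
cat >> h.py <<'E'
def snap(n):
    from rig import sense,camera
    s=sense();im,d=camera("wrist");cv2.imwrite(f"pics/{n}.png",im[:,:,::-1]);np.savez(f"pics/{n}.npz",im=im,d=d,pos=s["position"],rot=s["tcp_rot"]);print(n,s["time_s"],s["position"])
E
python3 - <<'E'
from rig import *
from h import *
P=camera_params("side");d=np.load("pics/side0.npz")["d"]
for u,v in [(407,400),(395,330),(383,260),(370,190),(350,100),(335,30)]: print("lamp",np.round(deproj(P,d,u,v),3))
A=(.5015,.1172)
movep((*A,.18),down(2.3)); command_gripper(.06,40)
print(move_l((*A,.113),feed=.1,until_force=8)); s=sense();print(s["position"],s["wrist_force"])
command_gripper(0,40);s=sense();print(s["finger_gap"],s["position"],s["wrist_force"],s["joint_pos"],s["time_s"])
E
```

```text
lamp [ 0.637 -0.373  0.075]
lamp [ 0.618 -0.379  0.167]
lamp [ 0.603 -0.355  0.231]
lamp [ 0.669  1.036 -0.195]
lamp [0.584 1.031 0.127]
lamp [0.528 1.034 0.347]
False
[0.50187973 0.11752429 0.11337815] [ 0.71846699 -0.10942653  0.7715761 ]
0.033461017484078634 [0.5015845  0.11700357 0.11390213] [-3.09099068 -0.53781622  5.12601679] [ 0.2207214   0.47889531 -0.67384811  2.01636208  0.42045246  0.78511527
  0.02689258] 5.1333
```

```bash
python3 - <<'E'
from rig import *
from h import *
q=sense()["joint_pos"].copy();q[6]-=1.40
move_joints(q);s=sense();print(s["joint_pos"][6],s["wrist_force"],s["ft_torque"],s["position"],s["time_s"])
command_gripper(.06)
x=sense()["position"]
move_l((x[0],x[1],.2));snap("w3")
crop("pics/w3.png","pics/w3a.png",220,60,200,150,4)
E
```

```text
-1.3723220184796185 [-4.64073431 -0.3013482   2.62771759] [-0.00246059  0.85991352 -0.01466405] [0.50079176 0.11699719 0.1139265 ] 6.4
w3 7.5 [0.50168836 0.1166033  0.19936311]
```

View pics/w3.png

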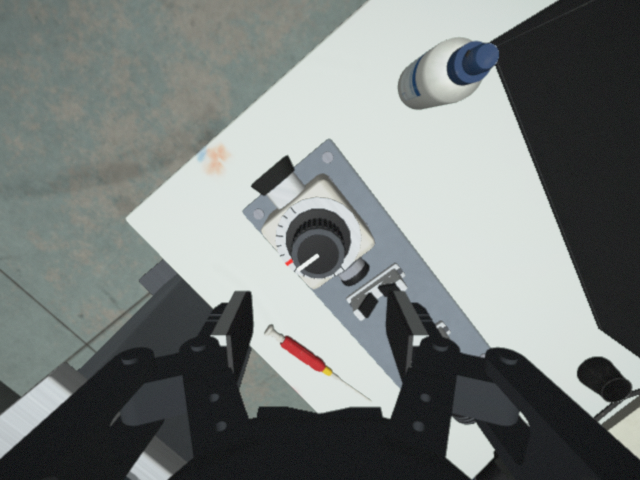

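View pics/w3a.png

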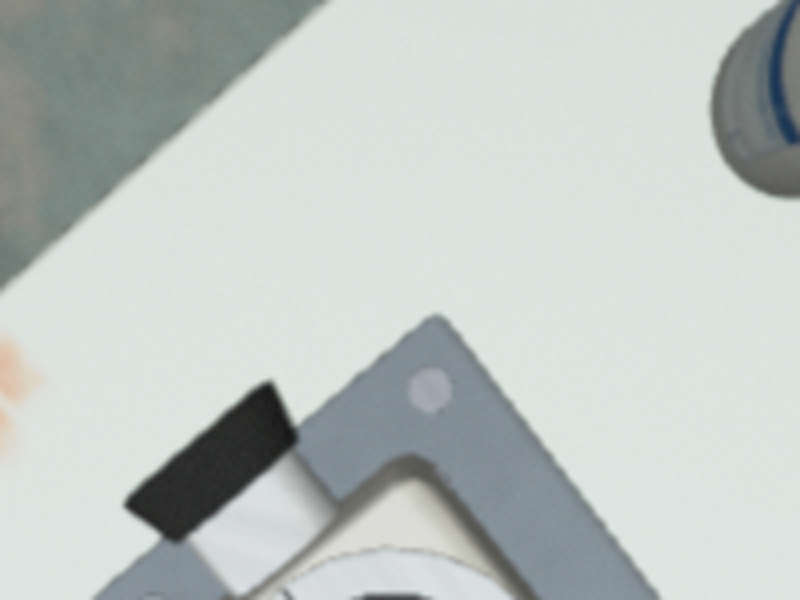

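```bash
python3 - <<'E'
from h import *
crop("pics/w3.png","pics/w3b.png",250,170,140,110,5)
E
```

```text
(no output)
```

View pics/w3b.png

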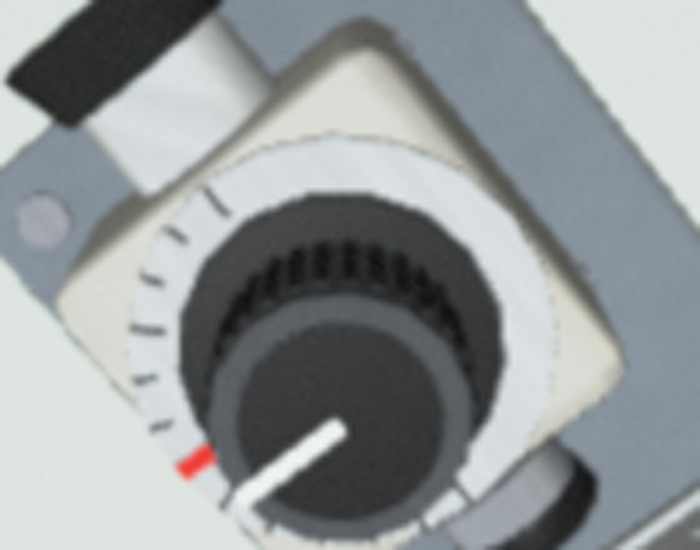

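```bash
cat > c.py <<'E'
from rig import *
from h import *
import sys
P=camera_params("wrist")
z=np.load("pics/w3.npz");K,R,p=wristcam(dict(position=z["pos"],tcp_rot=z["rot"]),P)
g=lambda u,v:(250+u/5,170+v/5)
w=lambda u,v,h:ray_z(K,R,p,*g(u,v),h)[:2]
a,b=w(340,427,.1094),w(245,498,.1094);print(a,b,np.linalg.norm(a-b));print("ptr ang",np.arctan2(*(a-b)[::-1]))
r1,r2=w(185,470,.0784),w(212,455,.0784);print(r1,r2,"red from axis",np.arctan2(*(a-r1)[::-1]),np.arctan2(*(r2-r1)[::-1]))
s1,s2=w(212,190,.0784),w(225,212,.0784);print("scale90",s1,s2,np.arctan2(*(s1-s2)[::-1])-np.pi/2)
s3,s4=w(455,487,.0784),w(466,505,.0784);print("scale-90",s3,s4,np.arctan2(*(s3-s4)[::-1])-np.pi/2,"line",np.arctan2(*(s1-s4)[::-1])-np.pi/2,(s1+s4)/2)
E
python3 c.py
```

```text
[0.50015607 0.11685641] [0.48411931 0.11683595] 0.016036767439091187
ptr ang 0.001275572844315292
[0.47029517 0.11695946] [0.47503235 0.11629099] red from axis -0.003451273375445011 -0.14018599266551654
scale90 [0.50105543 0.14753716] [0.50045261 0.14389515] -0.16403280901408035
scale-90 [0.50048493 0.08945116] [0.50000538 0.08607096] -0.1409303728001834 line -0.017081826899579378 [0.50053041 0.11680406]
```

```bash
python3 - <<'E'
from rig import *
from h import *
th=.363;u=np.array([np.cos(th),np.sin(th)])
g=np.array([.437,-.272])-.017*u
movep((*g,.16),down(th)); snap("w4")
print(move_l((*g,.028),feed=.12,until_force=8)); s=sense();print(s["position"],s["wrist_force"])
command_gripper(0,60);s=sense();print(s["finger_gap"],s["position"],s["wrist_force"],s["ft_torque"],s["joint_pos"],s["time_s"])
im,d=camera("side");cv2.imwrite("pics/s1.png",im[:,:,::-1])
E
```

```text
w4 9.05 [ 0.42209144 -0.27663826  0.1601852 ]
False
[ 0.42163973 -0.27826359  0.02861133] [ 0.56971406 -0.56502407  0.99399599]
0.0283090924734926 [ 0.4213612  -0.27827654  0.0287682 ] [-0.53398132  0.17645475  5.86620288] [0.0997917  0.2575424  0.02004095] [ 0.85766226  0.56749659 -0.45298836  2.09193577  0.44861779  0.5747412
 -1.12340016] 10.7333
```

View pics/s1.png

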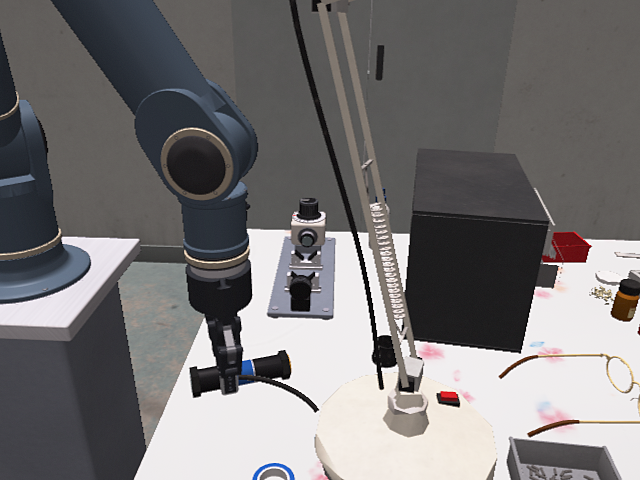

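View pics/w4.png

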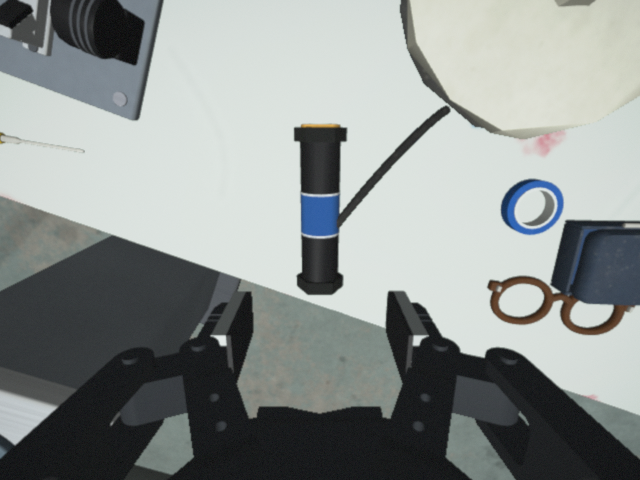

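```bash
python3 - <<'E'
from rig import *
from h import *
x=sense()["position"]
print(move_l((x[0],x[1],.18),feed=.12,until_force=25));s=sense();print(s["position"],s["wrist_force"],s["ft_torque"],s["finger_gap"])
snap("w5")
im,d=camera("side");cv2.imwrite("pics/s2.png",im[:,:,::-1]);np.savez("pics/s2.npz",d=d)
E
```

```text
False
[ 0.42092421 -0.27803405  0.17922996] [-0.13429883 -0.27311047 -1.55343389] [-0.04781197 -0.0082253   0.02425386] 0.02796064741856214
w5 12.2 [ 0.42092421 -0.27803405  0.17922996]
```

View pics/s2.png

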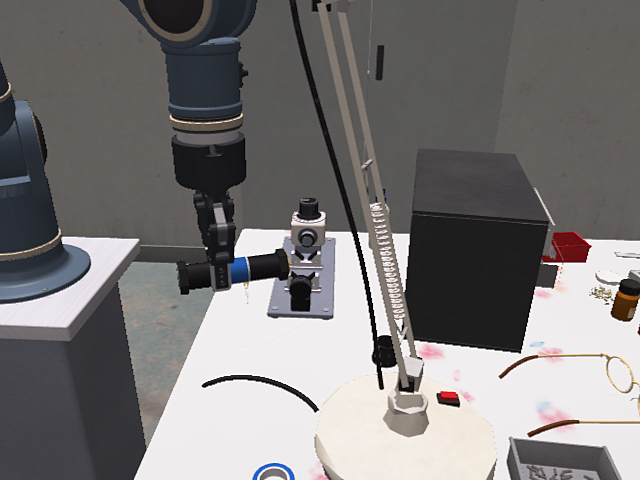

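View pics/w5.png

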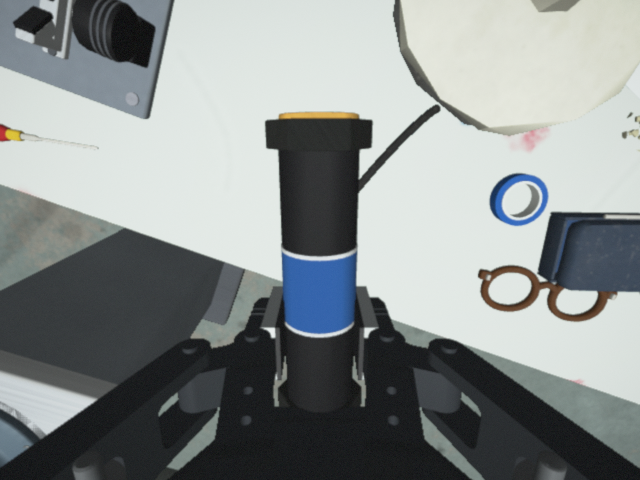

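```bash
cat > e.py <<'E'
from rig import *
from h import *
P=camera_params("wrist");T=P["tool_from_camera"];K=P["K"]
d=np.load("pics/w5.npz")["d"]
for u,v in [(319,135),(319,165),(319,200),(319,235),(319,255),(319,290),(319,328),(319,345)]:
    z=d[v,u];c=np.array([(u-K[0,2])/K[0,0]*z,(v-K[1,2])/K[1,1]*z,z,1]);print((u,v),np.round((T@c)[:3]*1000,1))
for v in (120,200,240,300):  # silhouette widths
    row=cv2.imread("pics/w5.png")[v]; print(v,[int(x) for x in np.where(np.abs(np.diff(row.sum(1).astype(int)))>120)[0] if 255<x<400])
E
python3 e.py
```

```text
(319, 135) [-7.1 75.3 -0.9]
(319, 165) [-3.6 65.7 -0.9]
(319, 200) [-4.2 54.1 -0.9]
(319, 235) [-4.4 41.7 -0.9]
(319, 255) [-3.8 34.  -0.9]
(319, 290) [-4.1 20.3 -0.9]
(319, 328) [-4.5  4.4 -0.9]
(319, 345) [-4.1 -3.4 -0.9]
120 [265, 266, 371, 372]
200 [279, 280, 356, 357, 358]
240 [280, 281, 355, 356, 357]
300 [257, 380, 381]
```

```bash
python3 - <<'E'
from rig import *
from h import *
movep((.5015,-.0278,.18),down(np.pi/2+.005))
move_l((.5015,-.0278,.11));s=sense();print(s["position"],s["wrist_force"],s["time_s"])
snap("w6")
im,d=camera("scene");cv2.imwrite("pics/sc3.png",im[:,:,::-1])
im,d=camera("side");cv2.imwrite("pics/s3.png",im[:,:,::-1])
crop("pics/sc3.png","pics/sc3a.png",200,210,200,150,4)
crop("pics/s3.png","pics/s3a.png",240,180,110,110,5)
E
```

```text
[ 0.50196588 -0.02814034  0.11036147] [ 0.14054161 -0.18113215 -1.60043464] 13.9417
w6 13.9417 [ 0.50196588 -0.02814034  0.11036147]
```

View pics/w6.png

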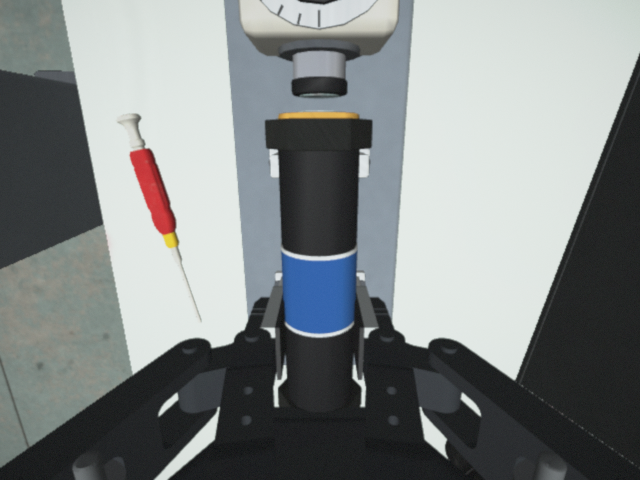

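View pics/sc3a.png

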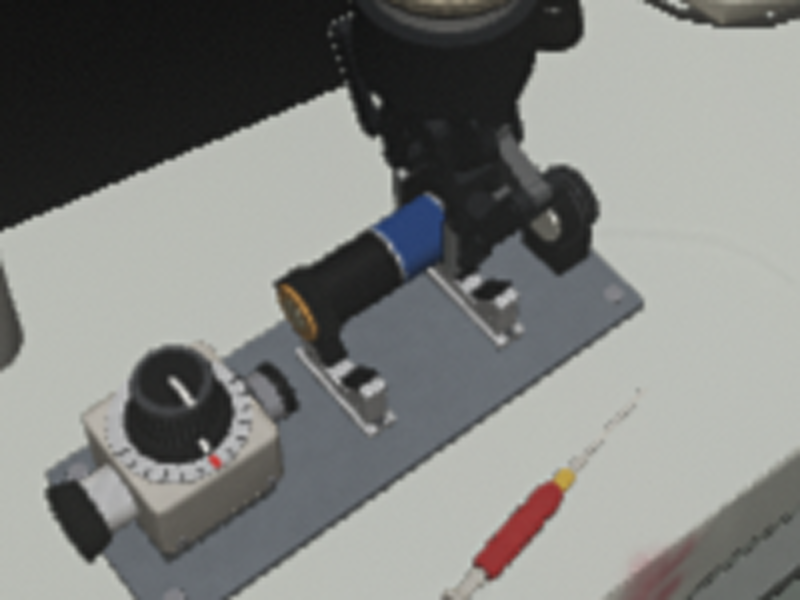

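View pics/s3a.png

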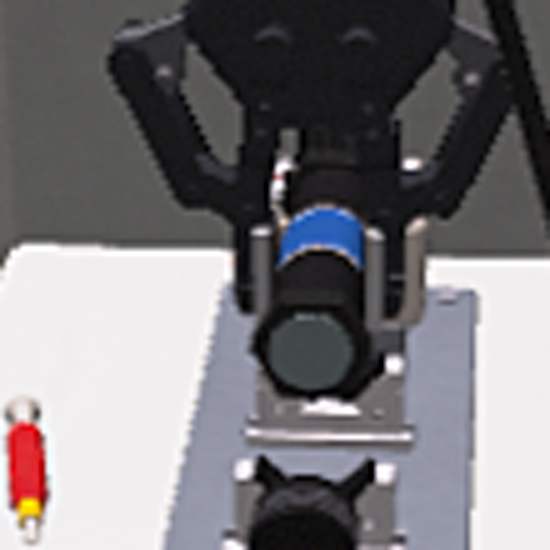

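```bash
python3 - <<'E'
from rig import *
from h import *
P=camera_params("wrist")
z=np.load("pics/w6.npz");K,R,p=wristcam(dict(position=z["pos"],tcp_rot=z["rot"]),P)
ax=.1104-.0109
print("collar far edge",ray_z(K,R,p,319,120,ax+.017)[:2],"near edge",ray_z(K,R,p,319,149,ax+.017)[:2])
print("band",[ray_z(K,R,p,319,v,ax+.015)[1] for v in (252,332)])
print("nose top rim front",ray_z(K,R,p,319,95,.0635)[:2])
print("saddle+ top",[ray_z(K,R,p,u,v,.0445)[:2] for u,v in ((270,151),(369,151),(272,177),(368,177))])
E
python3 - <<'E'
import sys;sys.path.insert(0,'.')
from h import *
crop("pics/w6.png","pics/w6a.png",240,60,160,120,5)
E
```

```text
collar far edge [0.50136886 0.05245053] near edge [0.50140613 0.04365504]
band [np.float64(0.007856185603607742), np.float64(-0.024970768318713643)]
nose top rim front [0.50134188 0.06446965]
saddle+ top [array([0.47573282, 0.03881572]), array([0.52771633, 0.03904083]), array([0.47628207, 0.02526404]), array([0.5278307 , 0.02548382])]
```

View pics/w6a.png

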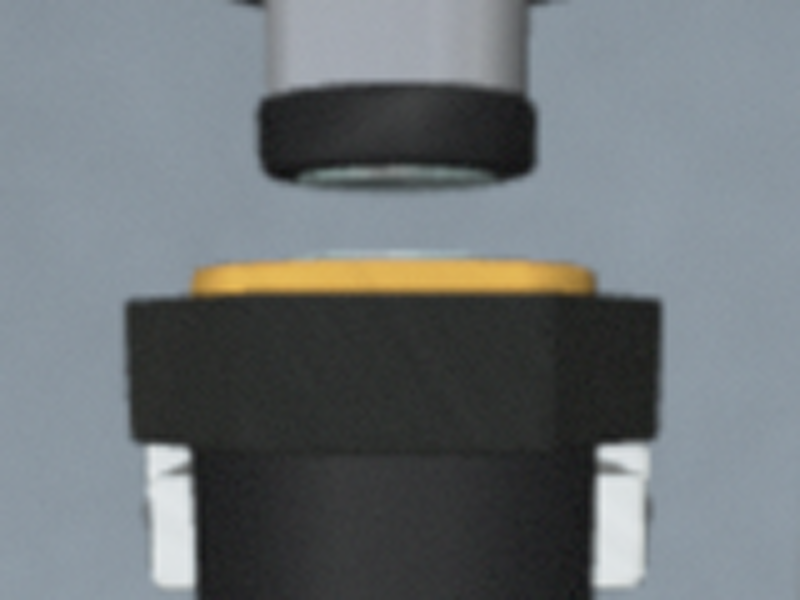

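```bash
python3 - <<'E'
from rig import *
from h import *
x=sense()["position"];X,Y=x[0]+.0003,x[1]+.001
def pr(t,f0=None):
    s=sense();print(t,np.round(s["position"],5),np.round(s["wrist_force"],2),np.round(s["ft_torque"],2),round(s["time_s"],2))
move_l((X,Y,.067),feed=.08,until_force=10);pr("a")
print(move_l((X,Y,.054),feed=.01,until_force=5));pr("b")
sleep(.3);pr("c")
snap("w7");crop("pics/w7.png","pics/w7a.png",240,60,160,120,5)
E
```

```text
a [ 0.50275 -0.02657  0.06683] [-0.28  0.66 -0.65] [-0.05 -0.   -0.01] 14.78
True
b [ 0.50224 -0.02693  0.06174] [-0.26 -0.17  3.57] [0.02 0.12 0.03] 15.46
c [ 0.50226 -0.02698  0.06172] [-1.02  1.15  4.59] [0.07 0.12 0.  ] 15.76
w7 15.7583 [ 0.50225727 -0.02697554  0.06172403]
```

View pics/w7.png

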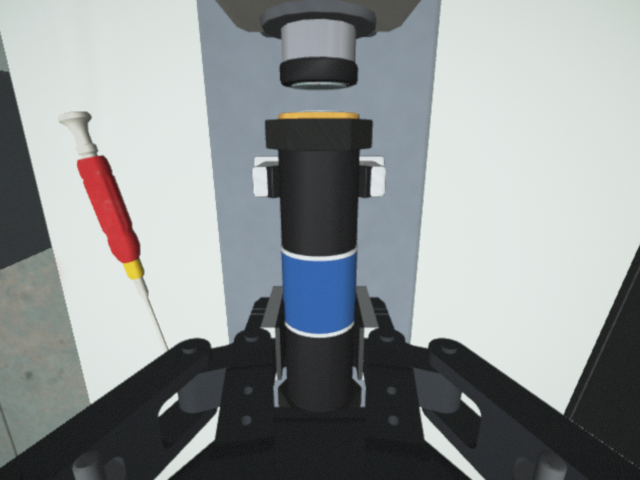

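```bash
python3 - <<'E'
from rig import *
from h import *
def rd():
    f=[]
    for _ in range(8):
        sleep(.05);s=sense();f.append(np.r_[s["wrist_force"],s["ft_torque"]])
    print(np.round(s["position"],5),np.round(np.mean(f,0),2),np.round(np.std(f,0),2)[:3],round(s["time_s"],2));return s["position"],np.mean(f,0)
p,f=rd();X,Y=p[0],p[1];z=.0617
for i in range(10):
    if f[2]>8: break
    z-=.0004
    move_l((.50226,-.02697,z),feed=.01);p,f=rd()
sleep(.5);rd()
snap("w8");P=camera("side")[0];cv2.imwrite("pics/s4.png",P[:,:,::-1]);crop("pics/s4.png","pics/s4a.png",240,180,110,110,5)
P=camera("scene")[0];cv2.imwrite("pics/sc4.png",P[:,:,::-1]);crop("pics/sc4.png","pics/sc4a.png",200,210,200,150,4)
E
```

```text
[ 0.50224 -0.02697  0.06173] [-0.45  0.02  5.56  0.06  0.13  0.02] [0.4  0.28 0.48] 16.21
[ 0.50228 -0.02695  0.0617 ] [-1.83 -0.16  7.33 -0.    0.35  0.03] [0.48 0.47 0.62] 16.86
[ 0.50231 -0.02694  0.06165] [-2.77 -0.46 10.95 -0.04  0.58  0.02] [0.35 0.35 0.55] 17.51
[ 0.50233 -0.02696  0.06166] [-3.02 -0.65 11.09 -0.06  0.58  0.02] [0.3  0.34 0.35] 18.41
w8 18.4083 [ 0.50233346 -0.02696479  0.06166343]
```

View pics/sc4a.png

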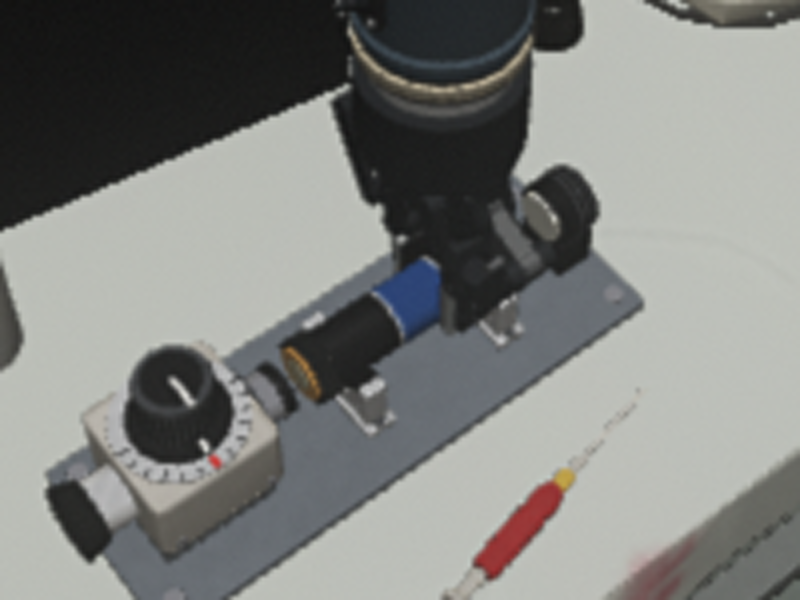

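View pics/w8.png

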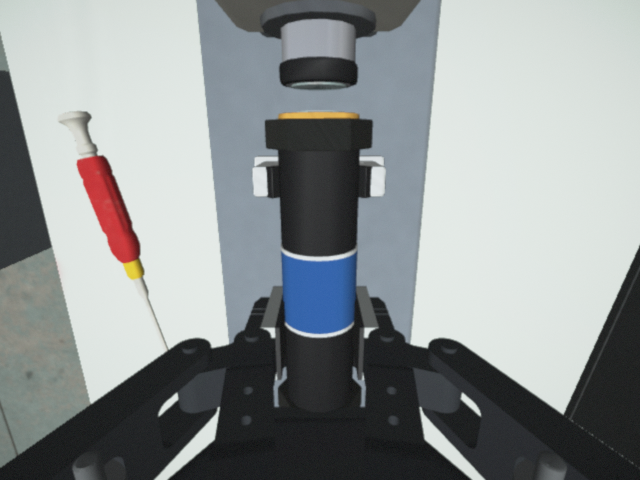

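View pics/s4a.png

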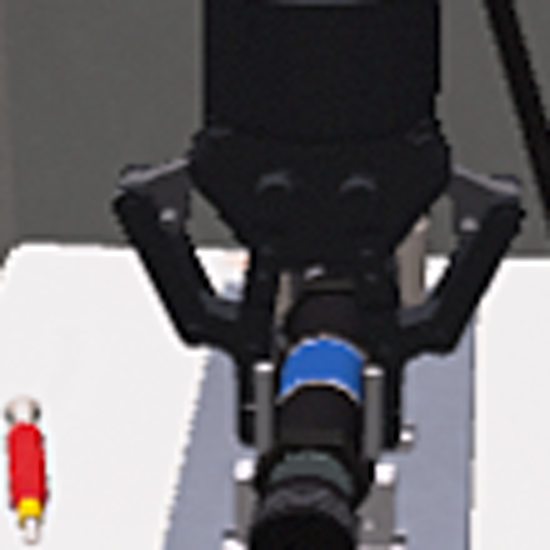

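```bash
python3 - <<'E'
from rig import *
from h import *
def rd():
    f=[]
    for _ in range(8):
        sleep(.05);s=sense();f.append(np.r_[s["wrist_force"],s["ft_torque"]])
    print(np.round(s["position"],5),np.round(np.mean(f,0),2),round(s["time_s"],2));return np.mean(f,0)
x=.50226
for i in range(5):
    x-=.00025
    move_l((x,-.02697,.0609),feed=.01);f=rd()
    if f[0]>-1: break
sleep(1);rd();s=sense();print(s["finger_gap"])
E
```

```text
[ 0.5023  -0.02695  0.06165] [-2.19 -0.51 10.04 -0.06  0.45  0.03] 19.21
[ 0.50228 -0.02696  0.06167] [-1.63 -0.36  9.56 -0.06  0.33  0.02] 19.86
[ 0.50223 -0.02692  0.06167] [-0.97 -0.36  8.83 -0.06  0.2   0.04] 20.51
[ 0.50222 -0.02695  0.06165] [-1.2  -0.45  8.54 -0.05  0.21  0.01] 21.91
0.02822057217592888
```

```bash
python3 - <<'E'
from rig import *
print(finish_job());s=sense();print(s["wrist_force"],s["time_s"])
E
```

```text
the job is handed in; nothing more can be done
None
the job is handed in; nothing more can be done
```

I turned the focus knob about 1.4 rad clockwise to the red mark, then picked up the monocular and seated it in both V saddles. The eyepiece faces the viewer and the collars are outside the saddles. I handed the job in at about 22 s while still holding it pressed down; no verdict was reported.

Last checks before handing in:
- **Knob:** the wrist camera put the pointer within about 0.02 rad of the mark. The later scene picture still shows it there.
- **Position:** the monocular's middle measured within about 1 mm of v_center along the axis and across it, with the axis height at about 50 to 51 mm. Clearance to the viewer's nose is roughly 11 mm, and no contact was seen.
- **Press:** the wrist force was about 8.5 N upward with a side force of about -1.2 N. Adding the monocular's weight, that works out to roughly 6 to 8 N on each V face. This is a calculation that neglects friction; the face forces were not measured directly. The first press was uneven (about -3 N sideways), so I shifted the hand slightly to even it out.
- **Load between the saddles:** I gripped about 18 mm off the middle to avoid the lamp cord, so the saddle nearer the light source probably carries more than the other.
- **Other objects:** the screwdriver looked undisturbed in the last pictures. The hand stayed away from the bottle and loupe, but I did not measure any of the three again at the end.

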